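# Gang-clamp test bars on parallels in a cam vise and tap them down

## Robot

A 7-joint arm with a two-finger parallel gripper is mounted at the origin on the work surface. World frame = base frame: x ahead of the robot, y to its left, z up, the work surface at z = 0. Lengths are in mm, angles in rad, forces in N, time in s.
With the tool pointing down it reaches from about 400 to 875 mm from the base axis. Payload 19.3 kg.
Tool frame: the origin (TCP) lies at the very end of the fingers, on their centre line; the grasp point (between the pads) lies 19 mm behind it (grip_point_offset is the z of the grasp point in the tool frame, in mm); z points along the fingers, y is the line along which they close (so a half turn about z gives the same grasp; the last joint's range is limited). The gripper opens to 85 mm and grips with 20 to 120 N. Pads are 22 mm wide; open, the fingers measure 114 mm over their backs; the gripper's body (76 mm by 85 mm) begins 54 mm behind the grasp point. The pads swing forward as they close: fully open they stand 13 mm farther back than shut.
Start: joints at [-1.405, 0.521, -0.036, 1.599, 0.021, 1.021, -0.113], TCP at [146.033, 607.692, 231.291] pointing down, gripper open.
Joint ranges: [-2.91, 2.91], [-0.3, 2.13], [-1.5, 1.42], [0.17, 2.43], [-1.26, 4.41], [0.16, 1.93], [-2.52, 2.52]. Speed limits (rad/s): [1.89, 1.89, 2.39, 2.39, 3.01, 3.01, 3.01].

## Interface

Orientations are given as a 3x3 rotation matrix whose columns are the frame's x, y, z axes.
In Python, from workcell import movep, movel, goto_joints, open_gripper, clamp, wait, inverse_kinematics, read_state, camera, PlanningError, finish_job, grip_point_offset gives the robot as it stands. Calls block until the motion is done:
- movep(position, orientation): joint-space move of the TCP to a pose.
- movel(position, frame=None, max_speed=150, guard=None): straight line of the TCP; frame=None keeps the orientation; max_speed is the mean speed in mm/s. With guard (N) it stops when the force on the tool has changed by that much, and returns True; else False.
- goto_joints(angles): joint-space move.
- open_gripper() and clamp(): open the fingers fully, or close them until they stop; the grip force is fixed at half the most.
- wait(seconds).
- inverse_kinematics(position, orientation): joint angles nearest the present ones, or None.
- read_state(): the state.
- camera(name): name is "scene" or "top"; returns a dict with "image" (384x512x3 uint8, blue, green, red), "range_z" (384x512 float32, mm along the optical axis (not along the pixel's ray), 0 where there is no reading), "fx", "fy", "cx", "cy" (pixels), "cam_to_world" (4x4, takes a point from camera to world coordinates). Camera axes: x right, y up, looking along -z (the intrinsics and any distortion apply to the point x, -y, -z); pixel columns grow to the right and rows downward; lengths in mm; the calibration is good to about 2 mm. A picture is of the moment at which its call begins.
A pose or a line that the arm cannot do raises PlanningError and nothing moves.
- finish_job(): hands the job in; it is judged then, once.
The state is a dict: "time": time; "qpos": joint angles; "qvel": joint speeds; "joint_efforts": joint torques, N m; "eef_pos": TCP position; "tool_rot": TCP orientation; "ft_force": force on the tool from outside, world axes, zero at the start; "torque": the same for the moment, N m; "finger_gap": finger opening in mm; "gripper_force": force on a finger pad.
Only numpy, scipy, OpenCV 4.12 (cv2) and the standard library are available. Lean on these libraries where they do the work, as an engineer would, in place of code of your own. Each camera call takes 0.05 s, during which the arm holds its last target. There are 200 camera calls.

## Task

Set up the cam vise with all the test bars, ready for notching: draw the second parallel out endways from under the plaques in the stand without toppling or spilling them, lay it on the vise bed on the moving jaw's side, in line with the one already there, stand every test bar squarely across both parallels between the jaws, and swing the cam lever fully over to clamp them. The moving jaw lifts the bars as it bites, so then tap each bar down with the mallet, not with the fingers, until it sits flat on both parallels and neither parallel can slide. Finish by standing the mallet upright on the bench on its face, and leave the beaker, the jar and the caliper where they are.

Things in the scene. Friction and masses are not known exactly. Their poses are not given: they have to be found in the camera images.
- vise: Grey cast-iron cam vise bolted to the bench, 148 mm wide along its x, 270 mm long along its y. Origin: on the bench under the middle of the open bed. Flat bed top 35 mm above the origin, open at both x ends. Fixed jaw face: the plane y = -56 mm; the moving jaw is on the +y side, its face at y = +56 mm when open, about +44 mm when it bites. Jaw tops 65 mm up (69 mm when clamped).
- jaw_face (a point): Middle of the moving jaw's steel face. The jaw has three sprung segments 46 mm wide, centred at x = -50, 0, +50 mm of the vise; each presses on a bar with 10 N. As the lever comes over they ride up 4 mm and lift the bars' +y ends 3 to 4 mm, so the bars slope. Stiff, but a raised bar end goes down under 8 to 14 N on top of it and stays down.
- cam_lever (a joint): The vise's steel cam lever, which swings level about an upright pivot: 0 = open, the lever points along the vise's +x; 1.5 rad = fully over and clamped, it points along the vise's +y. It turns counter-clockwise seen from above, stays where it is left, and takes about 6 to 12 N at the knob.
- lever_knob (a point): Centre of the top of the upright black knob at the lever's end: 22 mm in diameter, 40 mm tall, its top 110 mm and its foot 70 mm above the bench; the lever arm beneath it reaches up to 74 mm.
- lever_pivot (a point): Point on the lever's upright pivot axis, 62 mm above the bench; the knob's axis runs on a circle of 110 mm radius about it.
- parallel_in: Aluminium parallel, a ground flat bar 200 x 25 x 12 mm, already lying on the vise bed near the fixed jaw, long side along the vise's x. Loose. Origin: centre of its underside, x along its length, z up.
- parallel_out: The second parallel, same size (200 x 25 x 12 mm), lying flat on the stand's 6 mm base under the plaques; its end on the robot's side sticks out about 60 mm past the stand's posts. Origin: centre of its underside, x along its length (the free end is its -x end), z up.
- stand: White plaque stand fixed to the bench: base 112 x 112 x 6 mm, with two thin steel posts on each side that rise to 62 mm and keep the plaques from sliding; the posts of a side are 60 mm apart, so that the parallel passes between them along the stand's x. Origin: centre of its underside.
- plaque1: Lowest of three cast resin plaques, 84 x 84 x 10 mm, in the stand, lying on the parallel. When the parallel is drawn out they drop 12 mm onto the stand's base. Origin: centre of its underside.
- plaque2: Middle plaque, like plaque1.
- plaque3: Top plaque, like plaque1.
- bar1: Cast resin test bar, cream, 100 x 24 x 30 mm (x, y, z), 0.1 kg, lying loose on the bench to the robot's right, its 24 mm side down. Origin: centre of its underside, x along its length. It goes into the vise with its length along the vise's y, 24 mm side down. There are two or three bars; an absent one has no pose.
- bar2: Cast resin test bar, cream, 100 x 24 x 30 mm (x, y, z), 0.1 kg, lying loose on the bench to the robot's right, its 24 mm side down. Origin: centre of its underside, x along its length. It goes into the vise with its length along the vise's y, 24 mm side down. There are two or three bars; an absent one has no pose.
- bar3: Cast resin test bar, cream, 100 x 24 x 30 mm (x, y, z), 0.1 kg, lying loose on the bench to the robot's right, its 24 mm side down. Origin: centre of its underside, x along its length. It goes into the vise with its length along the vise's y, 24 mm side down. There are two or three bars; an absent one has no pose.
- mallet: Dead-blow mallet, 0.48 kg, standing on the bench on its nylon striking face: head 46 mm in diameter and 95 mm tall, upright; handle 24 mm thick, level, 48 mm above the face, running to the mallet's -x to 207 mm from the head's axis. Origin: centre of the lower face, z up. It can be gripped across the head, from above, at right angles to the handle.
- beaker: Clear plastic beaker, 76 mm wide, 100 mm tall, a bystander. Origin: centre of its underside.
- jar: White jar, 64 mm wide, 90 mm tall, a bystander. Origin: centre of its underside.
- caliper: Digital caliper, 200 mm long, 12 mm thick, lying on the bench, a bystander. Origin: under the middle of its beam.
Not all that is in view belongs to the job. Of the things that look like the mallet, the middle-sized one is meant.

How it is judged:
By the outcome, as a careful person would: the job done as asked, in the order asked, and still so for the second after the job is handed in, with the robot touching nothing.
Of bar1, bar2, bar3 only 2 to 3 are there at a start; the rules pass over those that are not, and their reading is None.
At some moment in a run one of bar1, bar2, bar3 may be knocked a few centimetres aside while the robot is not near it.
It also fails if it takes over 210 s, if anything falls off the work surface, if the arm or the gripper's body presses on something with over 40 N, if the wrist force passes 120 N, or if a joint passes its speed limit or range.

## Working session

There is one attempt and no reset: what is moved stays moved. The work goes in short steps, each a Python script; the robot and the scene stay as the last script left them, time stands still between calls to the robot, and variables do not carry over. Pictures are saved under pics/ and viewed, at most 14 in all, crops included, and the job is handed in when it is done.

```bash
ls; mkdir -p pics; python3 - <<'E'
from workcell import *
import cv2,numpy as np
for n in("scene","top"):
    c=camera(n); np.savez(f"{n}0.npz",**c); cv2.imwrite(f"pics/{n}0.png",cv2.resize(c["image"],(800,600),interpolation=cv2.INTER_CUBIC))
    print(n,{k:v for k,v in c.items() if k not in("image","range_z")},(c["range_z"]>0).mean())
s=read_state();print(s)
print(grip_point_offset)
E
```

```text
pics
scene {'fx': 474.0987349926114, 'fy': 474.0987349926114, 'cx': 254.19281357480398, 'cy': 192.44554575538518, 'cam_to_world': array([[-6.97831797e-01, -3.77694421e-01,  6.08586648e-01,
         1.38438076e+03],
       [ 7.16156164e-01, -3.82505273e-01,  5.83789402e-01,
         8.83948463e+02],
       [ 1.22936021e-02,  8.43229886e-01,  5.37412529e-01,
         8.31218503e+02],
       [ 0.00000000e+00,  0.00000000e+00,  0.00000000e+00,
         1.00000000e+00]])} 0.9959767659505209
top {'fx': 475.6092124742655, 'fy': 475.6092124742655, 'cx': 249.17329042216585, 'cy': 182.8663318209575, 'cam_to_world': array([[-1.98879189e-02,  9.98463772e-01, -5.17162194e-02,
         4.64434698e+02],
       [-9.99769831e-01, -2.02769845e-02, -7.00927235e-03,
         6.49199665e+01],
       [-8.04715348e-03,  5.15649161e-02,  9.98637223e-01,
         1.67822945e+03],
       [ 0.00000000e+00,  0.00000000e+00,  0.00000000e+00,
         1.00000000e+00]])} 0.9958089192708334
{'time': 0.1, 'qpos': array([-1.40517313,  0.52197508, -0.03633925,  1.59991225,  0.02118   ,
        1.02110874, -0.11280005]), 'qvel': array([ 3.54839509e-04,  4.52371932e-04, -3.61466042e-04, -3.32734846e-03,
        5.09962756e-05, -2.60948394e-04, -1.71637706e-03]), 'joint_efforts': array([ 1.95691398e-03, -9.28491998e+01,  1.98307492e+00, -3.70537770e+01,
        1.80227106e-02,  5.36450360e-03, -3.13028272e-05]), 'eef_pos': array([145.97939772, 607.41595622, 230.78414425]), 'tool_rot': array([[-9.72319551e-01,  2.33654989e-01, -1.91550507e-04],
       [ 2.33655063e-01,  9.72319037e-01, -1.00131105e-03],
       [-4.77131191e-05, -1.01835106e-03, -9.99999480e-01]]), 'ft_force': array([1.59217789, 0.56652811, 0.64763424]), 'torque': array([-0.04841057,  0.04762804, -0.01995579]), 'gripper_force': 0.0, 'finger_gap': 85.21643206603915}
-18.700000000000003
```

View pics/top0.png

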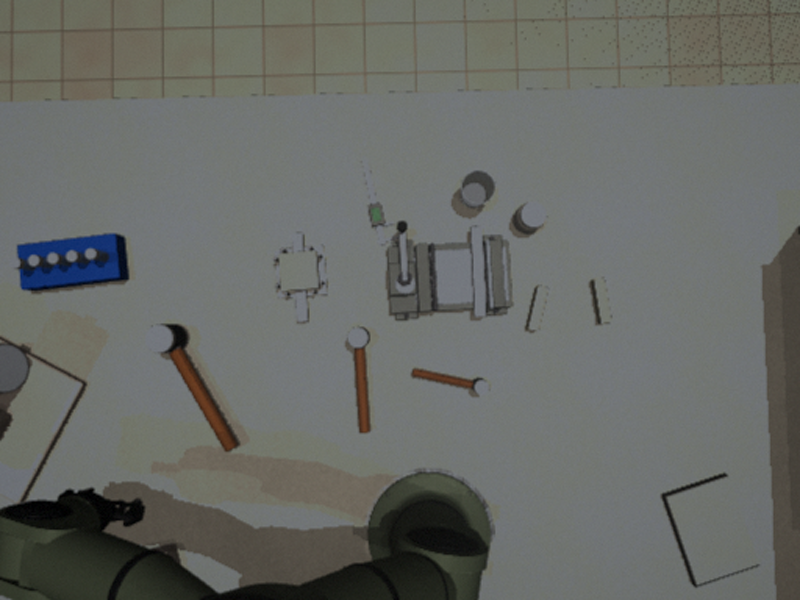

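View pics/scene0.png

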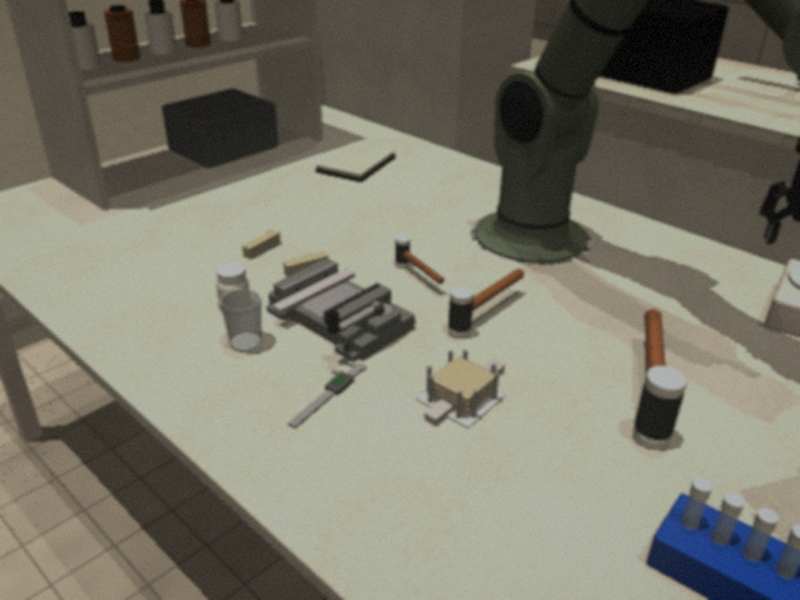

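The pictures (800x600 scale) show these things.
- **Mallet look-alikes, top view:** large at (168,338), middle at (358,338), small at (480,387). I choose the middle one.
- **Stand:** (300,270), with the parallel's free end at (302,308).
- **Vise:** about (450,275), with the lever pivot at (404,282) and the knob at (401,228), so vise x≈world x. parallel_in is at (478,270).
- **Bars:** only two, at (538,308) and (600,301).

```bash
cat > h.py <<'E'
import numpy as np,cv2
from workcell import *
def cloud(c):
    h,w=c["range_z"].shape;u,v=np.meshgrid(np.arange(w),np.arange(h));z=c["range_z"].astype(float)
    P=np.stack([(u-c["cx"])/c["fx"]*z,-(v-c["cy"])/c["fy"]*z,-z,np.ones_like(z)],-1)
    return (P@np.asarray(c["cam_to_world"]).T)[...,:3]
def ray(c,u,v,z):  # pixels (512x384) onto plane z
    T=np.asarray(c["cam_to_world"]);d=np.array([(u-c["cx"])/c["fx"],-(v-c["cy"])/c["fy"],-1.])@T[:3,:3].T
    o=T[:3,3];return o+d*(z-o[2])/d[2]
def down(yaw):  # tool down; closing line (tool y) at angle yaw in world
    c,s=np.cos(yaw),np.sin(yaw);y=np.array([c,s,0]);z=np.array([0,0,-1.]);return np.stack([np.cross(y,z),y,z],1)
E
python3 - <<'E'
from h import *
for n in("top","scene"):
    c=dict(np.load(f"{n}0.npz"));P=cloud(c);z=P[...,2]
    flat=(P[...,0]>300)&(P[...,0]<750)&(abs(P[...,1])<450)
    zz=z[flat];print(n,"bench",np.percentile(zz,[10,40,50,60]))
    m=(flat&(z>7)).astype(np.uint8);k,l,st,ce=cv2.connectedComponentsWithStats(m)
    for i in range(1,k):
        if st[i,4]<25: continue
        q=P[l==i];top=np.percentile(q[:,2],90);t=q[q[:,2]>top-6]
        r=cv2.minAreaRect(t[:,:2].astype(np.float32))
        print(st[i].tolist(),"ztop%.1f"%top,"px",ce[i].round(1),"rect",np.round(r[0],1),np.round(r[1],1),round(r[2],1))
c=dict(np.load("top0.npz"));im=c["image"]
a=cv2.resize(im[130:250,165:405],(800,400),interpolation=cv2.INTER_CUBIC)
s=dict(np.load("scene0.npz"))["image"][145:285,130:345]
b=cv2.resize(s,(307,200),interpolation=cv2.INTER_CUBIC)
out=np.zeros((600,800,3),np.uint8);out[:400]=a;out[400:,:307]=b
cv2.imwrite("pics/crop1.png",cv2.convertScaleAbs(out,alpha=1.5))
E
```

```text
top bench [-5.76821447 -1.09323699  0.24698389  1.75577236]
[295, 121, 22, 12, 86] ztop99.6 px [304.4 127.6] rect [ 732.6 -119.3] [28.1 68.4] 5.1
[236, 129, 10, 16, 95] ztop15.8 px [240.7 136.6] rect [602.5  79.9] [276.4  28.2] 12.0
[329, 129, 21, 21, 331] ztop91.6 px [339.  138.4] rect [ 696.2 -235.4] [53.3 51.4] 86.8
[248, 141, 80, 64, 3715] ztop67.2 px [287.4 175.8] rect [578.6 -51.2] [220.2 240. ] 2.0
[175, 149, 35, 57, 980] ztop51.9 px [191.5 174.7] rect [563.  189.9] [296.  117.4] 73.4
[379, 178, 13, 29, 240] ztop33.2 px [384.8 191.8] rect [ 510.7 -173.8] [476.6  97. ] 89.5
[337, 183, 15, 29, 232] ztop33.8 px [343.7 196.7] rect [ 461.4 -113.6] [ 91.4 345.2] 13.9
[223, 209, 14, 48, 403] ztop95.1 px [230.4 230. ] rect [442.1 114.9] [ 40.6 101.8] 2.3
[264, 235, 50, 18, 292] ztop69.6 px [290.7 243. ] rect [396.2 -37.4] [244.3  29.4] 49.5
scene bench [-2.62343167  0.08556121  0.78414438  1.65886168]
[155, 147, 25, 18, 224] ztop31.7 px [166.9 155.3] rect [ 509.5 -391.8] [100.   31.7] 5.9
[253, 150, 32, 32, 324] ztop67.7 px [264. 165.] rect [ 329.  -116.4] [34.6 32.4] 81.8
[171, 161, 95, 71, 3593] ztop67.0 px [216.5 195.4] rect [576.2 -52.3] [264.6 182.6] 79.4
[139, 168, 29, 53, 633] ztop93.3 px [153.4 186.1] rect [ 722.3 -172.8] [194.8  53.7] 67.4
[287, 179, 37, 37, 641] ztop94.5 px [299.6 195.7] rect [441.5 146.9] [46.8 43.4] 74.2
[272, 224, 52, 47, 1447] ztop50.2 px [295.  247.1] rect [590.7 278.1] [104.6 104.8] 3.7
[208, 238, 19, 13, 146] ztop13.9 px [217.1 244. ] rect [716.3 104.4] [51.9 30.5] 10.3
```

View pics/crop1.png

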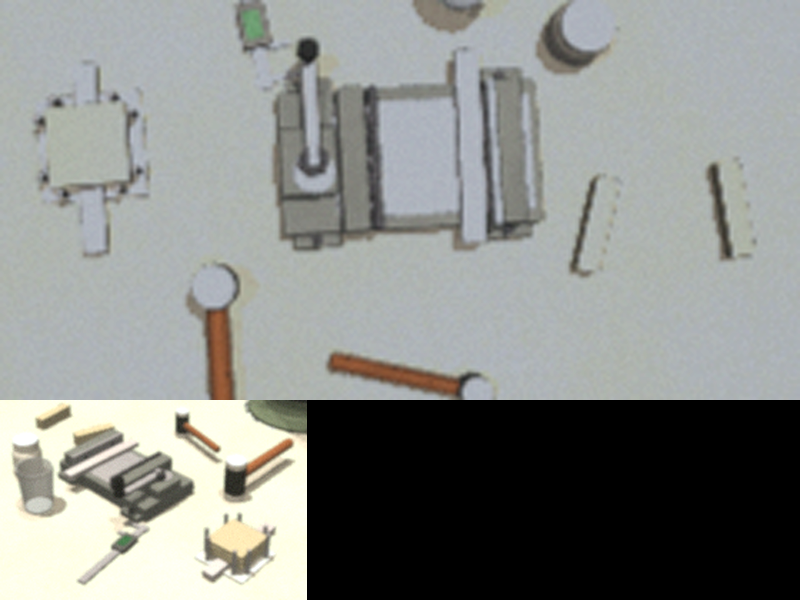

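The crop confirms the middle mallet at crop (215,288), full pixel (229.5,216). Its handle runs towards the robot. It also shows the stand at (90,145), parallel_in at (467,145) and the bars at (598,225) and (732,208). I'll take one finer zoom of the stand/mallet area and one of the vise, both with pixel grids, to read edges.

```bash
python3 - <<'E'
from h import *
c=dict(np.load("top0.npz"));im=c["image"]
def zoom(u0,v0,w,h,k,fn):
    a=cv2.resize(im[v0:v0+h,u0:u0+w],None,fx=k,fy=k,interpolation=cv2.INTER_CUBIC);a=cv2.convertScaleAbs(a,alpha=1.5)
    for u in range(u0,u0+w,10):
        cv2.line(a,((u-u0)*k,0),((u-u0)*k,5),(0,0,255),1);cv2.putText(a,str(u),((u-u0)*k,15),0,.35,(0,0,255))
    for v in range(v0,v0+h,10):
        cv2.line(a,(0,(v-v0)*k),(5,(v-v0)*k),(0,0,255),1);cv2.putText(a,str(v),(6,(v-v0)*k+4),0,.35,(0,0,255))
    cv2.imwrite(fn,a)
zoom(170,143,80,75,8,"pics/z1.png"); zoom(243,135,100,74,8,"pics/z2.png")
# bars: mask by height
P=cloud(c);z=cv2.medianBlur(P[...,2].astype(np.float32),3)
for u0,u1 in((330,362),(370,400)):
    m=np.zeros(z.shape,np.uint8);m[175:220,u0:u1]=(z[175:220,u0:u1]>15)
    cs,_=cv2.findContours(m,0,1);k=max(cs,key=cv2.contourArea)
    q=np.array([ray(c,u,v,30)[:2] for u,v in k[:,0]],np.float32);print("bar",cv2.minAreaRect(q))
# orange handles
hsv=cv2.cvtColor(im,cv2.COLOR_BGR2HSV);m=((hsv[...,0]<18)&(hsv[...,1]>130)).astype(np.uint8);m[:,:210]=0;m[:205]=0;m[280:]=0;m[:,255:]=0
cs,_=cv2.findContours(m,0,1);k=max(cs,key=cv2.contourArea)
print("handle",cv2.minAreaRect(np.array([ray(c,u,v,60)[:2] for u,v in k[:,0]],np.float32)),"head",ray(c,229,216,95))
g=cv2.cvtColor(im,cv2.COLOR_BGR2GRAY);m=np.zeros_like(g);m[205:228,215:245]=(g[205:228,215:245]>0)*255
print(cv2.HoughCircles(cv2.resize(g[200:235,210:250],None,fx=8,fy=8,interpolation=2),cv2.HOUGH_GRADIENT,1,200,param1=80,param2=20,minRadius=45,maxRadius=70))
E
```

```text
bar ((495.2779541015625, -249.88746643066406), (26.257083892822266, 99.22512817382812), 75.06015014648438)
bar ((509.6274108886719, -392.4332275390625), (99.40821838378906, 28.51984405517578), 9.303367614746094)
handle ((323.84075927734375, 141.37322998046875), (178.3536834716797, 18.506343841552734), 2.668605089187622) head [437.57219858 145.24038337  95.        ]
None
```

View pics/z1.png

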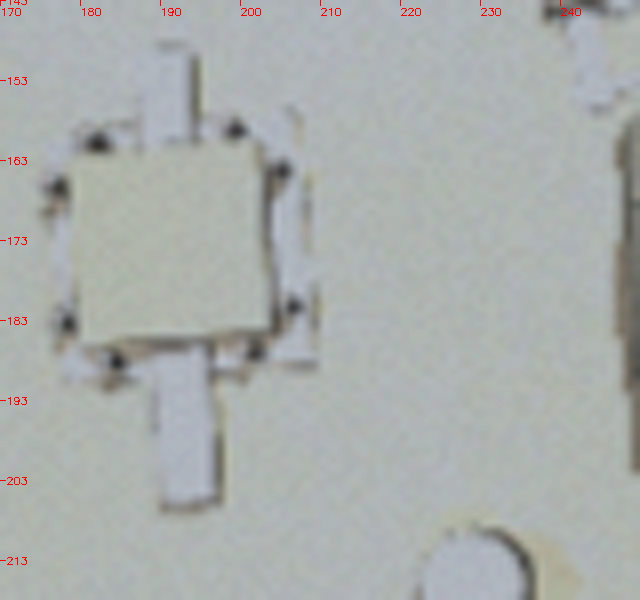

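View pics/z2.png

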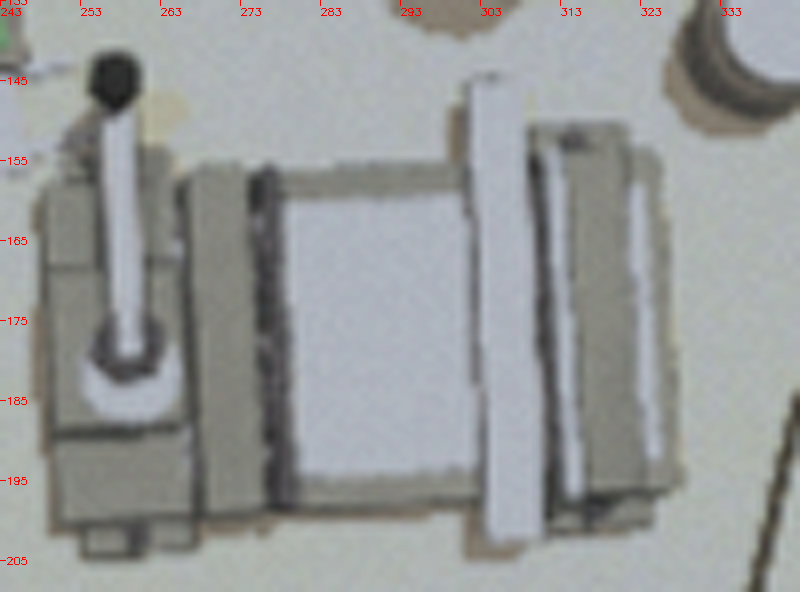

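z1 shows the stand's eight post tops, such as (117,362) and (255,350). The parallel's free end is at (189,503) and its far end at (170,47), and the mallet head is centred near (474,580). z2 shows parallel_in's ends at (499,76) and (515,540), the knob at (116,80), the pivot at (128,355), the moving-jaw face at X≈292 and the fixed-jaw face at X≈556. The mallet is about 120 mm from the draw line, so it's clear. Next I compute these and check reach.

```bash
python3 - <<'E'
from h import *
c=dict(np.load("top0.npz"))
Z=lambda o,X,Y,z: ray(c,o[0]+(X+.5)/8-.5,o[1]+(Y+.5)/8-.5,z)[:2]
a=(170,143);b=(243,135)
posts=np.array([Z(a,*p,62) for p in [(98,142),(236,128),(282,172),(294,306),(255,350),(117,362),(67,322),(58,188)]])
print("stand",posts.mean(0),"yaws",np.degrees([np.arctan2(*(posts[i]-posts[j])[[1,0]]) for i,j in((0,5),(1,4))]), np.linalg.norm(posts[4]-posts[5]))
f=Z(a,189,503,18);g=Z(a,170,47,18);print("pout free",f,"far",g,np.linalg.norm(g-f),np.degrees(np.arctan2(*(g-f)[::-1])))
f2=Z(b,515,540,47);g2=Z(b,499,76,47);print("pin",f2,g2,(f2+g2)/2,np.linalg.norm(g2-f2),np.degrees(np.arctan2(*(g2-f2)[::-1])))
print("vise",Z(b,424,333,65));k=Z(b,116,80,110);p=Z(b,128,355,74);print("knob",k,"pivot",p,np.linalg.norm(k-p),np.degrees(np.arctan2(*(k-p)[::-1])))
print("bed corners",[Z(b,*q).round(1) for q in((340,165,35),(340,513,35),(220,165,65),(220,515,65),(605,497,65))])
print("mallet",ray(c,228.8,215,95))
for pos in((345,200,60),(345,200,4),(360,200,10),(470,20,60),(660,50,90),(500,-390,5)):
    for y in(90,95,0,-90):
        q=inverse_kinematics(pos,down(np.radians(y)));print(pos,y,None if q is None else np.round(q,2))
E
```

```text
stand [584.67888228 272.08072553] yaws [4.19883381 4.04593495] 58.97568916452297
pout free [475.51160163 273.51300963] far [675.6293622  279.09849154] 200.1956935277246 1.5987660244901467
pin [ 479.09343959 -120.06985215] [ 678.86772696 -118.40736209] [ 578.98058328 -119.23860712] 199.7812047359768 0.4767954190430015
vise [567.48894238 -81.73514277]
knob [672.24416618  47.24887661] pivot [560.15713734  44.19946026] 112.12850205913094 1.558392627786581
bed corners [array([643.1, -49.9]), array([492.3, -46.3]), array([640.9,   3.2]), array([492. ,   6.5]), array([ 496.4, -156.6])]
mallet [440.90025541 145.84640373  95.        ]
(345, 200, 60) 90 [-0.65  0.5  -0.02  2.3   0.04  0.34  0.86]
(345, 200, 60) 95 [-0.64  0.5  -0.04  2.3   0.05  0.34  0.93]
(345, 200, 60) 0 [-0.84  0.52  0.21  2.31 -0.31  0.34 -0.36]
(345, 200, 60) -90 [-1.    0.55  0.43  2.32 -0.63  0.38 -1.61]
(345, 200, 4) 90 [-0.65  0.64 -0.03  2.31  0.11  0.19  0.79]
(345, 200, 4) 95 [-0.64  0.64 -0.04  2.31  0.13  0.19  0.85]
(345, 200, 4) 0 [-0.76  0.65  0.1   2.32 -0.34  0.19 -0.34]
(345, 200, 4) -90 [-0.84  0.66  0.21
[... 309 characters left out ...]
  2.13 -0.01  0.45  1.41]
(470, 20, 60) 95 [-0.16  0.57 -0.01  2.13  0.01  0.45  1.48]
(470, 20, 60) 0 [-0.37  0.59  0.27  2.14 -0.34  0.45  0.16]
(470, 20, 60) -90 [-0.46  0.61  0.39  2.14 -0.5   0.47 -1.26]
(660, 50, 90) 90 [-0.21  0.74  0.07  1.6  -0.06  0.8   1.46]
(660, 50, 90) 95 [-0.2   0.74  0.05  1.6  -0.05  0.8   1.53]
(660, 50, 90) 0 [-0.45  0.8   0.46  1.62 -0.44  0.83  0.19]
(660, 50, 90) -90 [-0.6   0.89  0.74  1.63 -0.72  0.92 -1.16]
(500, -390, 5) 90 [ 0.6   0.83 -0.05  1.7   0.06  0.61  2.09]
(500, -390, 5) 95 [ 0.61  0.83 -0.06  1.7   0.08  0.61  2.16]
(500, -390, 5) 0 [ 0.38  0.86  0.28  1.71 -0.37  0.62  0.88]
(500, -390, 5) -90 [ 0.18  0.95  0.62  1.73 -0.78  0.73 -0.36]
```

```bash
python3 - <<'E'
from h import *
f=np.array([475.5,273.5]);d=np.array([np.cos(np.radians(1.6)),np.sin(np.radians(1.6))]);R=down(np.radians(91.6))
g=f+12*d
movep([*g,120],R);print(movel([*g,8],guard=12),read_state()["eef_pos"])
clamp();s=read_state();print(s["finger_gap"],s["gripper_force"],s["time"])
e=g-100*d;print(movel([*e,8],max_speed=60));s=read_state();print(s["finger_gap"],s["ft_force"],s["eef_pos"])
e=g-158*d;print(movel([*e,8.5],max_speed=60));s=read_state();print(s["finger_gap"],s["ft_force"],s["time"])
movel([*e,75])
a,b=camera("top")["image"],camera("scene")["image"]
A=cv2.resize(a[130:290,160:360],(800,640))[:600];cv2.imwrite("pics/p1.png",cv2.convertScaleAbs(np.hstack([cv2.resize(a[130:280,160:310],(400,400),interpolation=2),cv2.resize(b[130:280,230:380],(400,400),interpolation=2)]),alpha=1.5))
E
```

```text
False [487.87073248 274.1622883    8.7413648 ]
23.093807961582698 61.493003368377686 3.375
False
23.323019924784496 [ 3.14312084  0.73480113 -0.58573482] [387.82683773 271.19598439   8.10550167]
False
23.21071151617978 [-0.0871492  -0.11421175 -1.19362037] 6.3083
```

View pics/p1.png

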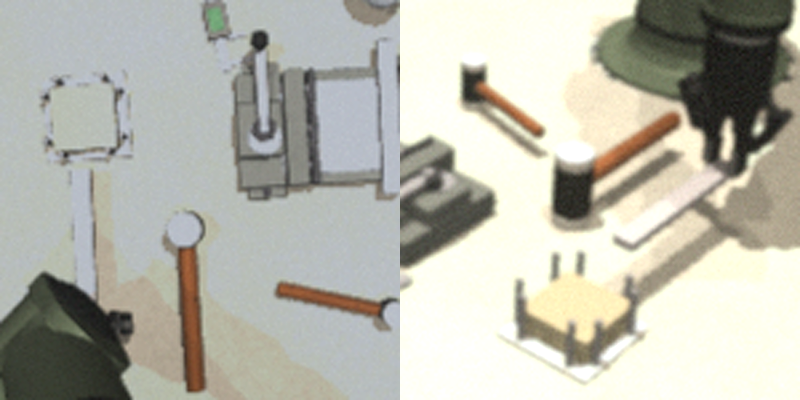

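The plaques dropped flat and the parallel is held level (left: strip at (82,235); right: (675,205)). Next I place it in the vise.

```bash
python3 - <<'E'
from h import *
R=down(np.radians(90.8));p=read_state()["eef_pos"]
movel([p[0],p[1],160]);movep([485,-55,160],R);movel([485,-55,50])
print(movel([485,-55,36],max_speed=25,guard=5));s=read_state();print(s["eef_pos"],s["ft_force"],s["finger_gap"])
open_gripper();s=read_state();print(s["ft_force"],s["time"]);movel([485,-55,150]);movep([430,-130,250],R)
a,b=camera("top"),camera("scene")
np.savez("top1.npz",**a)
A=cv2.resize(a["image"][135:209,243:343],(800,592),interpolation=2);
cv2.imwrite("pics/p2.png",cv2.convertScaleAbs(A,alpha=1.5))
B=cv2.resize(b["image"][140:240,130:270],(560,400),interpolation=2);cv2.imwrite("pics/p2s.png",cv2.convertScaleAbs(B,alpha=1.5))
E
```

```text
True
[485.08847167 -54.96328236  37.43619648] [-2.12111454  1.12824463 12.60422779] 23.25861504594805
[  7.38492941 -46.66715808 -22.71243822] 11.0833
```

View pics/p2.png

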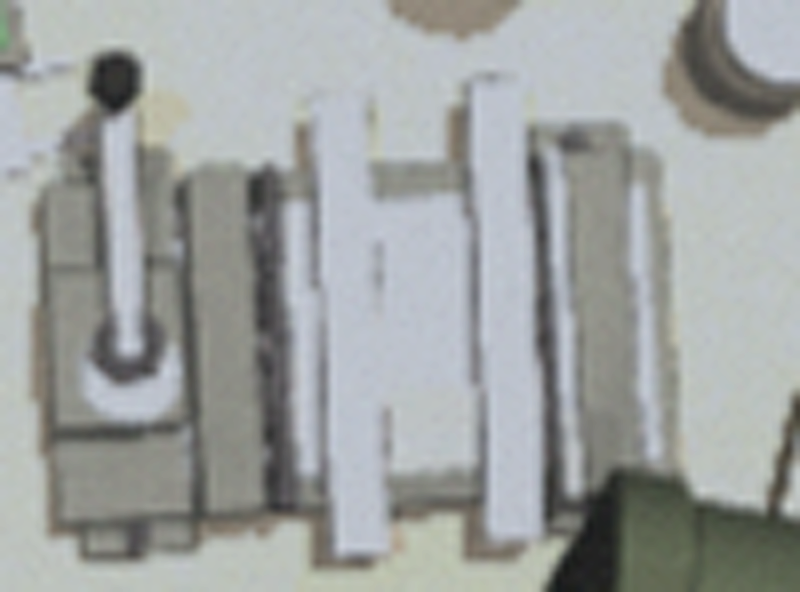

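The new parallel lies on the bed at X≈352 (slope 17/460), parallel to the undisturbed one at X≈508, and it clears the moving jaw at X≈290. Next are the bars, measuring each one just before the grasp.

```bash
cat >> h.py <<'E'
def bars():
    c=camera("top");z=cv2.medianBlur(cloud(c)[...,2].astype(np.float32),3);out=[]
    m=np.zeros(z.shape,np.uint8);m[150:300,328:470]=(z[150:300,328:470]>14)&(z[150:300,328:470]<48)
    for k in cv2.findContours(m,0,1)[0]:
        if cv2.contourArea(k)<60: continue
        (x,y),(w,h),a=cv2.minAreaRect(np.array([ray(c,u,v,30)[:2] for u,v in k[:,0]],np.float32))
        if w<h: a+=90;w,h=h,w
        if 85<w<115 and 15<h<38: out.append((x,y,(a+90)%180-90,w,h))
    return sorted(out,key=lambda b:-b[1])
V=np.array([567.5,-82.]);YAW=np.radians(0.8)
def vise(x,y): return V+x*np.array([np.cos(YAW),np.sin(YAW)])+y*np.array([-np.sin(YAW),np.cos(YAW)])
def bar_to(i,vx):
    b=bars();print(np.round(b,1));x,y,a=b[i][:3];R=down(np.radians(a+90))
    movep([x,y,110],R);print(movel([x,y,5],guard=15));clamp();s=read_state();print("gap",s["finger_gap"],s["eef_pos"])
    dz=s["eef_pos"][2]
    movel([x,y,150],max_speed=250);R=down(YAW);p=vise(vx,-1)
    movep([*p,150],R);movel([*p,60+dz],max_speed=200)
    print(movel([*p,45+dz],max_speed=25,guard=5));s=read_state();print(s["eef_pos"],s["ft_force"],s["finger_gap"])
    open_gripper();print(read_state()["ft_force"]);movel([*p,150],max_speed=250)
E
python3 - <<'E'
from h import *
movep([430,60,250],down(np.radians(90)))
bar_to(0,50)
movep([430,60,250],down(np.radians(45)));print(np.round(bars(),1))
bar_to(0,-50)
movep([430,80,250],down(np.radians(45)))
a,b=camera("top"),camera("scene");print(read_state()["time"])
A=cv2.resize(a["image"][135:209,243:343],(460,340),interpolation=2);B=cv2.resize(b["image"][140:240,120:220],(340,340),interpolation=2)
cv2.imwrite("pics/p3.png",cv2.convertScaleAbs(np.hstack([A,B]),alpha=1.5))
E
```

```text
[[ 494.9 -249.6  -14.9  100.    26.6]
 [ 509.1 -392.     7.5   98.7   28.4]]
True
gap 22.64773742446961 [ 494.17634551 -248.95715863   12.32745266]
True
[617.58182306 -82.17577572  59.32620761] [-2.86181645  0.53679146 12.5653172 ] 22.339567233552028
[0.23816217 0.42933271 0.17470799]
[[ 508.9 -392.3    7.5   99.2   27.9]]
[[ 509.5 -392.7    7.9   99.3   27.1]]
False
gap 23.271326379697417 [ 509.76977232 -393.00271038    5.50430862]
True
[517.61348228 -83.63741064  52.4255575 ] [-1.68170288 -0.21742952 11.27756414] 23.054981576769386
[-0.43025648 -0.13661994  0.61414757]
30.7
```

View pics/p3.png

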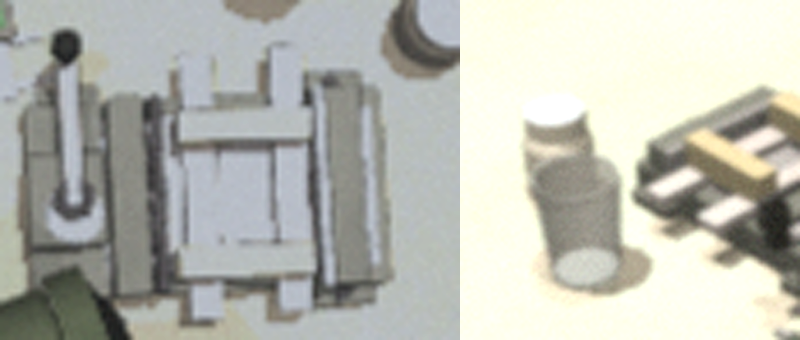

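Both bars lie squarely across the two parallels (left panel (245,125) and (245,260)). Next I swing the lever by pushing the knob with closed fingers along its arc.

```bash
python3 - <<'E'
from h import *
C=np.array([561.5,45.]);a0=np.radians(1.2)
def pose(t,off,r=110):
    a=a0+t;e=np.array([np.cos(a),np.sin(a)]);n=np.array([-e[1],e[0]]);return [*(C+r*e-off*n),82.],down(a)
clamp()
p,R=pose(0,42);movep([p[0],p[1],170],R);movel(p);s0=read_state()["ft_force"]
for t in np.arange(0,1.601,.1):
    p,R=pose(t,22)
    hit=movel(p,R,max_speed=70,guard=35)
    s=read_state();print(round(t,1),hit,(s["ft_force"]-s0).round(1),end=" ")
    if hit: break
e=s["eef_pos"]-[*C,0];print("tool ang",np.arctan2(e[1],e[0])-a0,s["eef_pos"],s["time"])
q,R=pose(t,60);movel(q,max_speed=100);movel([q[0],q[1],200],max_speed=200);movep([430,80,250],down(np.radians(60)))
a,b=camera("top"),camera("scene")
np.savez("top2.npz",**a)
A=cv2.resize(a["image"][135:209,233:333],(460,340),interpolation=2);B=cv2.resize(b["image"][150:240,155:265],(340,278),interpolation=2)
B=np.vstack([B,np.zeros((62,340,3),np.uint8)])
cv2.imwrite("pics/p4.png",cv2.convertScaleAbs(np.hstack([A,B]),alpha=1.5))
E
```

```text
0.0 False [0.8 0.2 0.5] 0.1 False [-0.   0.1  0.6] 0.2 False [0.2 0.4 0. ] 0.3 False [0.1 0.7 0.1] 0.4 False [-0.7 -0.2  0.6] 0.5 False [-0.1  1.1 -0. ] 0.6 False [0.2 0.5 0.2] 0.7 False [ 1.2 -1.2  0.5] 0.8 False [ 1.3 -0.1  0.3] 0.9 False [-0.5 -0.6  1. ] 1.0 False [0.6 0.4 0.8] 1.1 False [ 0.8 -0.  -0.3] 1.2 False [0.3 0.4 0.6] 1.3 False [0.6 0.1 0. ] 1.4 False [0.5 0.9 0.2] 1.5 True [ 8.7 -0.4  3.9] tool ang 1.2710787128452605 [592.44787477 153.12351388  82.50971018] 38.2167
```

View pics/p4.png

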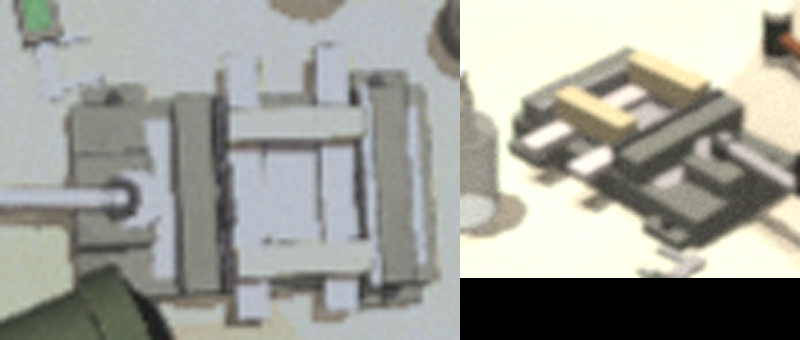

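The lever now points left in the picture, from (118,198) to (0,193). That is about 1.49 rad in the vise frame, and it met its stop. The bars are pinched against the fixed jaw. Next I use the mallet.

```bash
python3 - <<'E'
from h import *
R=down(np.radians(92.4));m=[441,145.8]
open_gripper();movep([*m,180],R);print(movel([*m,45],guard=12,max_speed=150));clamp();s=read_state();dz=s["eef_pos"][2];print("gap",s["finger_gap"],s["eef_pos"],s["time"])
movel([*m,170],max_speed=150);print(read_state()["ft_force"])
for vx in(50,-50):
    p=vise(vx,28);movep([*p,dz+125],R);movel([*p,dz+88],max_speed=80);f0=read_state()["ft_force"]
    for k in range(2):
        h=movel([*p,dz+73],max_speed=20,guard=30);s=read_state();print(vx,h,"face z",s["eef_pos"][2]-dz,(s["ft_force"]-f0).round(1),"gap",s["finger_gap"])
        movel([*p,dz+90],max_speed=80)
    movel([*p,dz+125],max_speed=150)
movep([430,145.8,dz+140],R)
print(read_state()["time"],read_state()["ft_force"])
a,b=camera("top"),camera("scene")
A=cv2.resize(a["image"][135:209,233:333],(460,340),interpolation=2);B=cv2.resize(b["image"][130:240,155:330],(540,340),interpolation=2)[:,:340]
cv2.imwrite("pics/p5.png",cv2.convertScaleAbs(np.hstack([A,B]),alpha=1.5))
E
```

```text
False
gap 44.54120667296439 [441.30803872 145.82783847  45.67900794] 43.2
[ 0.72807376 -0.17985749 -5.54292017]
50 True face z 77.08802214828368 [-3.2 -0.1 18. ] gap 44.68319920395193
50 True face z 77.09491969471836 [-3.3 -0.6 17.5] gap 44.479630306649696
-50 True face z 77.0224339201426 [-3.3  0.5 19.1] gap 44.957944903551606
-50 True face z 77.03129389216643 [-3.3  0.1 18.9] gap 44.53682538102388
52.3417 [ 0.48750961  0.02434549 -5.8667382 ]
```

View pics/p5.png

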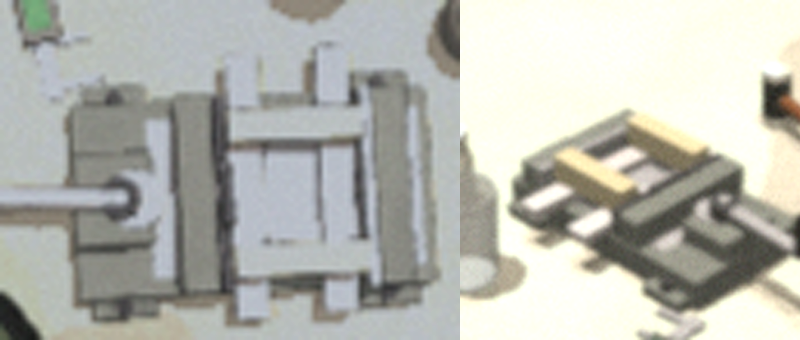

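Both bars sit with their tops at 77.0 mm (47+30), which is flat on the parallels, and the second tap didn't move either one. Next I stand the mallet back on its face.

```bash
python3 - <<'E'
from h import *
R=down(np.radians(92.4));m=[441,145.8];dz=45.7
movep([*m,dz+60],R);movel([*m,dz+8],max_speed=100);print(movel([*m,dz-2],max_speed=20,guard=6),read_state()["eef_pos"])
open_gripper();wait(.3);movel([*m,200],max_speed=120);movep([400,300,300],R);wait(1)
a,b=camera("top"),camera("scene");print(read_state()["time"],np.round(bars(),1))
A=cv2.resize(a["image"][100:260,165:365],(500,400),interpolation=2);B=cv2.resize(b["image"][130:280,130:330],(533,400),interpolation=2)[:,:300]
B=cv2.resize(b["image"][130:280,130:340],(300,214),interpolation=2);B=np.vstack([B,np.zeros((186,300,3),np.uint8)])
cv2.imwrite("pics/p6.png",cv2.convertScaleAbs(np.hstack([A,B]),alpha=1.5))
E
```

```text
True [441.28496149 145.79825551  45.71069601]
58.0667 []
```

View pics/p6.png

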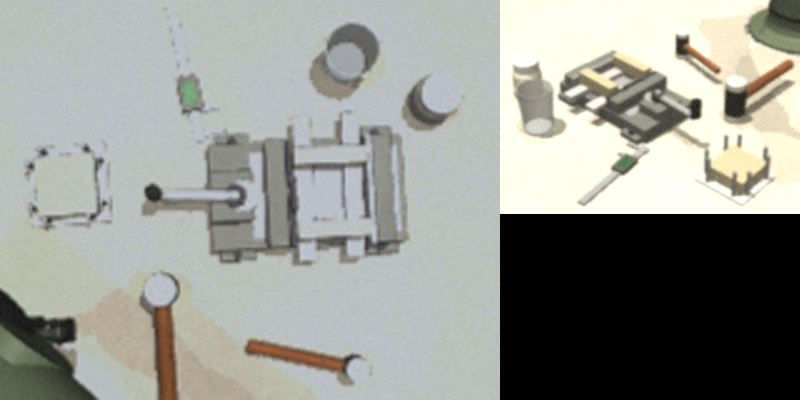

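The picture shows the mallet upright at (161,290), the lever over with its knob at (153,193), and both bars clamped. The plaques are still in the stand, and the beaker, jar and caliper haven't moved.

```bash
python3 -c "
from workcell import *
print(finish_job())"
```

```text
the job is handed in; nothing more can be done
None
```

The job is handed in: both test bars (only two were present) are clamped and tapped flat on the two parallels, and the mallet stands upright on its face; the one blemish was a sideways reading of about 47 N at the wrist when the fingers opened beside the vise after laying the second parallel.

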